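# Lock the shaker's drive with its bar

## Robot

A 6-joint arm with a two-finger parallel gripper is mounted at the origin on the work surface. World frame = base frame: x ahead of the robot, y to its left, z up, the work surface at z = 0. Lengths are in mm, angles in rad, forces in N, time in s.
With the tool pointing down it reaches from about 375 to 825 mm from the base axis. Payload 5.5 kg.
Tool frame: the origin (TCP) lies at the very end of the fingers, on their centre line; the grasp point (between the pads) lies 19 mm behind it; y points along the fingers, x is the direction in which the jaws open and shut, and the axes are right-handed (so a half turn about y gives the same grasp; the last joint's range is limited). The gripper opens to 85 mm and grips with 20 to 120 N. Pads are 22 mm wide; open, the fingers measure 114 mm over their backs; the gripper's body (76 mm by 85 mm) begins 54 mm behind the grasp point. The pads swing forward as they close: fully open they stand 13 mm farther back than shut.
Start: joints at [1.297, 0.314, -0.047, 1.21, 0, 1.571], TCP at [162.232, 577.647, 231.299] pointing down, gripper open.
Joint ranges: [-2.67, 2.67], [-0.69, 1.73], [-1.03, 1.25], [-2.08, 2.16], [-1.42, 1.45], [-3.14, 3.14]. Speed limits (rad/s): [2.39, 2.39, 3.01, 3.14, 3.14, 3.14].

## Interface

Orientations are given as a 3x3 rotation matrix whose columns are the frame's x, y, z axes.
In Python, from cell import robot gives the robot as it stands.
- The arm moves only by the shell command python3 -m handwheel 'ROWS'. ROWS is JSON, a list of rows, each a list of 3 entries, a list of its own where there are three numbers: the finger opening in mm, from 0 to 85.4, then the shift along the tool's x, y, z in mm, then the turn about the tool's y in rad. A call has 1 to 12 rows; each row is the pose to reach, as a shift and turn from the pose commanded when the call began, along the tool's axes at that moment; what a row does not reach only later rows make up. A row lasts 1/10 s, in which the tool goes at most 50 mm and 8.59 degrees, less where a joint would pass 70% of its speed; a pose out of reach is approached as far as the arm can. A call with a gripper value outside its range is refused whole. The fingers move at their own pace and stop on an object; the grip force is fixed at half the most. Time passes only in rows, so rows that repeat a pose let the fingers close. It gives the time, the measured TCP pose, the force and the opening at its end, in the units of the state.
- robot.get_state(): the state, without advancing time (a new reading comes with each control period).
- robot.get_image(name): name is "scene" or "top" or "wrist"; returns (picture, depth): 420x560x3 uint8, red, green, blue; 420x560 float32, mm along the optical axis (not along the pixel's ray), 0 where there is no reading.
- robot.camera_info(name): a dict with "intrinsics" (3x3 intrinsics, pixels), "pose" (4x4, takes a point from camera to world coordinates); the wrist camera has in their place "tool_from_camera" (4x4, takes a point from camera to tool coordinates, whose origin is the TCP and whose axes are the tool frame's). Camera axes: x right, y down, z forward; pixel columns grow to the right and rows downward; lengths in mm; the calibration is good to about 2 mm. A picture is of the moment at which its call begins: read the wrist's pose just before it. camera_info takes no time and is no camera call.
- robot.hand_in(): hands the job in, once; it reports no verdict.
The state is a dict: "time": time; "qpos": joint angles; "dq": joint speeds; "joint_torque": joint torques, N m; "tool_pos": TCP position; "orientation": TCP orientation; "force": force on the tool from outside, world axes, zero at the start; "torque": the same for the moment, N m; "gripper_width": finger opening in mm.
Only numpy, scipy, OpenCV 4.12 (cv2) and the standard library are available. Lean on these libraries where they do the work, as an engineer would, in place of code of your own. Each camera call takes 0.05 s, during which the arm holds its last target. There are 200 camera calls.

## Task

The laboratory shaker is about to be moved, so lock its drive: with the fingertips, turn the slotted disc by its pin until the slot lines up with the bar, then push the bar along its guide and through the slot until its cross-piece is fully home against the guide. Nothing is to be picked up: the bar stays down on the deck all the way, and the loose screws, the jar and the tube rack stay where they are.

Things in the scene. Friction and masses are not known exactly. Their poses are not given: they have to be found in the camera images.
- shaker: Fixed laboratory shaker, platform taken off: white housing, flat deck 60 mm above the bench. Origin on the bench; housing spans own x -120..120, own y -185..165 mm; z up. Own +y is the way the bar is pushed. On the deck along own x = 0 lie guide, slotted disc (axis at own y 70 mm) and keeper, all 16 mm high and open on top.
- guide_end (a point): Rear end of the guide on the deck, middle of its channel, at deck height (own y -14 mm of the shaker): the stop for the bar's cross-piece. The guide is two aluminium walls running 44 mm from here along the shaker's own +y, channel 14 mm wide, 40 mm wide outside.
- keeper_mouth (a point): Mouth of the keeper beyond the disc, at deck height (own y 110 mm of the shaker): two aluminium cheeks 20 mm long, 40 mm wide outside, gap 17 mm with a flared mouth. The bar's nose ends 14 mm inside it.
- disc (a joint): Turn of the slotted steel disc about the vertical, rad, counter-clockwise from above positive, range -0.5 to 3.64, starts at 0.45 to 2.69. Radius 36 mm, 16 mm high; one straight slot 17 mm wide right across the centre, open on top, mouths flared. In line with the bar at 0 and, half a turn on, at 3.14 (either will do). Stiff (0.06 N m, 2 to 3 N at the pin), stays where left.
- disc_pin (a point): Centre of the top of the round upright pin on the disc, by which it is turned: pin 10 mm in diameter, 26 mm tall above the disc's top, 24 mm from the disc's axis, at right angles to the slot. At joint value 0 it stands towards the shaker's own +x from the axis, at 1.57 towards own +y, at 3.14 towards own -x.
- disc_centre (a point): Point on the disc's axis at the height of its top face (76 mm above the bench).
- bar: Loose dark steel T-bar (0.15 to 0.31 kg) flat on the deck, front in the guide: shank 12 wide, 14 high, 138 mm long, round nose; upright cross-piece at the rear 36 wide, 8 thick, 30 mm high. Origin: underside, middle of the cross-piece's front face; own +y to the nose. Starts 94 to 109 mm short of guide_end; home when the cross-piece meets the guide. The deck behind it is bare: push there.
- bar_nose (a point): Foremost point of the bar's rounded nose, 7 mm above the bar's underside.
- screw_a: Loose black thumb screw of the platform standing head down on the deck on the side of the disc and bar at the shaker's own -x: head 30 mm across, 34 mm tall in all. Origin: centre of its underside. To be left alone.
- screw_b: Loose thumb screw like screw_a, on the own +x side. To be left alone.
- jar: Loose glass jar, 72 mm across, 110 mm tall, on the bench to the left of the shaker. Origin: centre of its underside. To be left alone.
- tube_rack: Loose orange rack with capped tubes, 70 mm by 160 mm, 82 mm tall, on the bench to the right of the shaker, its long side roughly pointing away from the robot. Origin: centre of its underside. To be left alone.
There are look-alikes about, which are no part of the job. Of the things shaped like the bar, the steel one is meant.

How it is judged (in metres and radians):
On the way, in this order (a step that is already met when the one before it is completed fails the run):
1. the disc is turned until its slot lines up with the bar (within about 0.2 rad, either way round), the bar not yet past the middle of the disc ((value of joint disc between -0.2 and 0.2 rad or value of joint disc between 2.94159 and 3.34159 rad) and y of bar_nose in the frame of shaker below 0.07 m), for 0.1 s.
2. the bar is through the slot, in the keeper, with its cross-piece home against the guide ((value of joint disc between -0.12 and 0.12 rad or value of joint disc between 3.02159 and 3.26159 rad) and y of bar in the frame of shaker above -0.019 m), for 0.2 s.
At the end, for the whole second after the job is handed in: The slot is in line with the bar (within 0.12 rad, either way round) and the bar lies flat on the deck through the disc with its nose in the keeper, cross-piece within 5 mm of the guide's end, nose and cross-piece within 6 mm of the guide's line, at rest (all of step 2 and x of bar_nose in the frame of shaker between -0.006 and 0.006 m and x of bar in the frame of shaker between -0.006 and 0.006 m and z of bar in the frame of shaker below 0.063 m and z of bar_nose in the frame of shaker below 0.07 m and linear speed of bar below 0.02 m/s); the robot touches nothing.
It fails at once if the bar is lifted off the deck (by more than 8 mm at the cross-piece or the nose) (z of bar in the frame of shaker above 0.068 m or z of bar_nose in the frame of shaker above 0.075 m).
It fails at once if the screw a is moved by more than 15 mm, lifted or knocked over (distance of screw_a from where it was at the start of the episode above 0.015 m or angle between screw_a's own z axis and vertical above 0.4 rad).
It fails at once if the screw b is moved by more than 15 mm, lifted or knocked over (distance of screw_b from where it was at the start of the episode above 0.015 m or angle between screw_b's own z axis and vertical above 0.4 rad).
It fails at once if the jar is moved by more than 15 mm, lifted or knocked over (distance of jar from where it was at the start of the episode above 0.015 m or angle between jar's own z axis and vertical above 0.4 rad).
It fails at once if the tube rack is moved by more than 15 mm, lifted or knocked over (distance of tube_rack from where it was at the start of the episode above 0.015 m or angle between tube_rack's own z axis and vertical above 0.4 rad).
It also fails if it takes over 45 s, if anything falls off the work surface, if the arm or the gripper's body presses on something with over 40 N, if the wrist force passes 120 N, or if a joint passes its speed limit or range.

## Working session

There is one attempt and no reset: what is moved stays moved. The work goes in short steps, Python scripts to look and compute and a shell command to move; the robot and the scene stay as the last step left them, time stands still between calls to the robot, and variables do not carry over. Pictures are saved under pics/ and viewed, about 8 in all and at most 12, crops included, and the job is handed in when it is done.

```bash
mkdir -p pics; cat > h.py <<'E'
import numpy as np, cv2
from cell import robot
def cam(n):
    s=robot.get_state(); im,d=robot.get_image(n); i=robot.camera_info(n)
    K=np.array(i['intrinsics'])
    if 'pose' in i: T=np.array(i['pose'])
    else:
        W=np.eye(4); W[:3,:3]=s['orientation']; W[:3,3]=s['tool_pos']; T=W@np.array(i['tool_from_camera'])
    np.savez('pics/'+n+'.npz',im=im,d=d,K=K,T=T)
    return im,d,K,T
def load(n):
    z=np.load('pics/'+n+'.npz'); return z['im'],z['d'],z['K'],z['T']
def pt(d,K,T,u,v):
    z=d[int(round(v)),int(round(u))]; p=np.linalg.inv(K)@[u,v,1]*z
    return (T@np.r_[p,1])[:3].round(1)
def ptz(K,T,u,v,z):  # ray at height z
    r=T[:3,:3]@np.linalg.inv(K)@[u,v,1]; c=T[:3,3]
    return (c+r*(z-c[2])/r[2]).round(1)
def save(im,name,box=None,s=1):
    if box: im=im[box[1]:box[3],box[0]:box[2]]
    cv2.imwrite('pics/'+name,cv2.resize(im[:,:,::-1],None,fx=s,fy=s,interpolation=cv2.INTER_CUBIC))
E
python3 - <<'E'
from h import *
print(robot.get_state())
for n in ['top','scene']:
    im,d,K,T=cam(n); save(im,n+'1.png',s=1.4); print(n,K,T)
E
```

```text
{'time': 0.0, 'qpos': array([ 1.29701795e+00,  3.14234426e-01, -4.80532557e-02,  1.21015236e+00,
       -1.63115462e-05,  1.57078392e+00]), 'dq': array([-0.002207  , -0.00164703, -0.0007087 , -0.00080093, -0.00141121,
       -0.00031523]), 'joint_torque': array([-7.99011468e-05, -5.39586568e+01,  3.39752197e+01,  1.91101001e-02,
       -2.31485328e-04, -2.21534524e-07]), 'tool_pos': array([162.08079746, 577.1287843 , 230.44080986]), 'orientation': array([[ 2.70358706e-01, -4.28709328e-04, -9.62759568e-01],
       [ 9.62758261e-01, -1.58690868e-03,  2.70359046e-01],
       [-1.64371696e-03, -9.99998649e-01, -1.62911298e-05]]), 'force': array([-0.08960742,  0.37760867, -0.92642643]), 'torque': array([ 0.0371331 ,  0.0212381 , -0.01992624]), 'gripper_width': 85.52319937621114}
top [[405.37787836   0.         280.80685735]
 [  0.         405.37787836 212.21011197]
 [  0.           0.           1.        ]] [[ 9.48892170e-02 -9.69209298e-01  2.27220981e-01  4.32983226e+02]
 [-9.95465285e-01 -9.39186880e-02  1.51044846e-02  2.09312519e+01]
 [ 6.70088947e-03 -2.27623851e-01 -9.73726081e-01  1.06329422e+03]
 [ 0.00000000e+00  0.00000000e+00  0.00000000e+00  1.00000000e+00]]
scene [[397.92903368   0.         280.25072525]
 [  0.         397.92903368 212.67933592]
 [  0.           0.           1.        ]] [[-8.95290249e-01  3.20053301e-01 -3.09872966e-01  9.63851441e+02]
 [ 4.45067285e-01  6.72666385e-01 -5.91130313e-01  6.09570805e+02]
 [ 1.92479199e-02 -6.67147524e-01 -7.44676909e-01  8.23016593e+02]
 [ 0.00000000e+00  0.00000000e+00  0.00000000e+00  1.00000000e+00]]
```

View pics/top1.png

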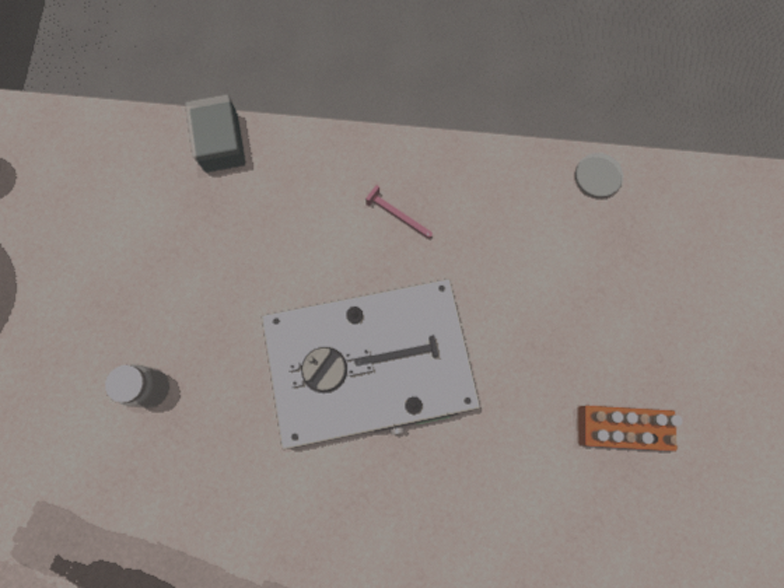

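View pics/scene1.png

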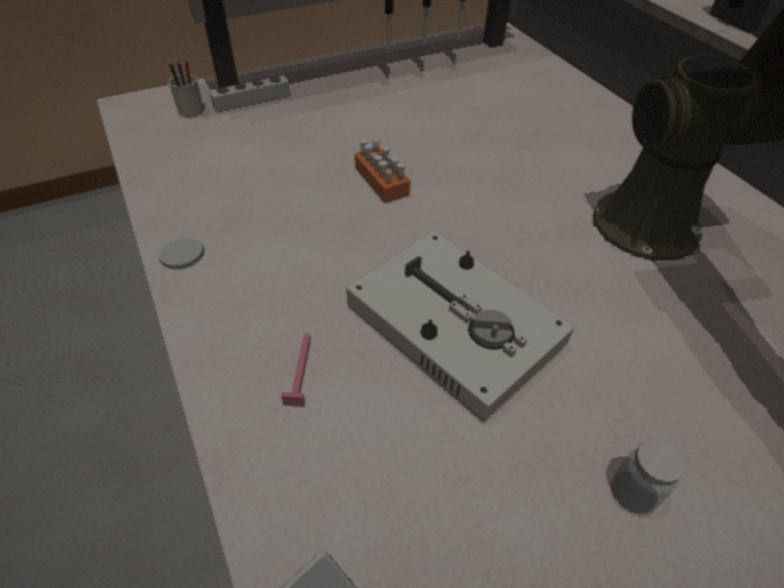

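The dark bar on the shaker at about (395,355) in the top view is the steel one. The pink T at (400,212) lies on the bench and is the look-alike. I'll confirm with an enlarged crop.

```bash
python3 - <<'E'
from h import *
im,d,K,T=load('top'); save(im,'topc.png',(180,195,350,325),4.7)
# deck fit: pixels with height 55..65
v,u=np.mgrid[0:420,0:560]; P=np.stack([u,v,np.ones_like(u)],-1)@np.linalg.inv(K).T*d[...,None]@T[:3,:3].T+T[:3,3]
m=((abs(P[...,2]-60)<6)&(d>0)).astype(np.uint8); m[:190]=0;m[330:]=0;m[:,:180]=0;m[:,350:]=0
m=cv2.morphologyEx(m,cv2.MORPH_OPEN,np.ones((3,3)))
q=P[m>0]; print(len(q),np.median(q[:,2])); r=cv2.minAreaRect(q[:,:2].astype(np.float32)); print(r,cv2.boxPoints(r))
E
```

```text
12015 59.06294661664401
((547.1710815429688, 69.30545043945312), (242.57687377929688, 349.634521484375), 16.941736221313477) [[ 380.20477  201.19258]
 [ 482.08795 -133.26836]
 [ 714.1374   -62.58168]
 [ 612.2542   271.87927]]
```

View pics/topc.png

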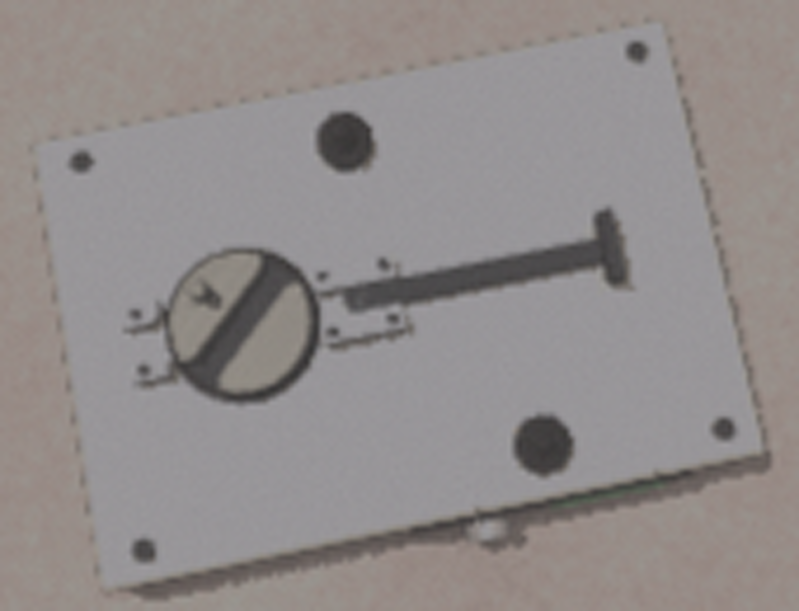

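Confirmed: dark steel bar with its front in the guide; disc centre at crop (243,325), pin at about (207,293), screws at (345,142) and (543,445), bar cross-piece at (610,248). Next I convert these to positions and compare them with the fit.

```bash
cat > sh.py <<'E'
from h import *
ey=np.array([-0.2914,0.9566]); ex=np.array([0.9566,0.2914]); O=np.array([547.2,69.3])+10*ey
own=lambda p:(np.array([(p[:2]-O)@ex,(p[:2]-O)@ey])).round(1)
wld=lambda x,y:(O+x*ex+y*ey).round(1)
E
python3 - <<'E'
from sh import *
im,d,K,T=load('top')
for n,x,y,z in [('disc',243,325,76),('pin',207,293,102),('pinbase?',200,300,76),('slot1',200,370,76),('slot2',282,265,76),('scrA',345,142,94),('scrB',543,445,94),('crossT',604,213,90),('crossB',617,280,90),('shank1',350,300,74),('shank2',590,253,74)]:
    u=180+(x+.5)/4.7-.5;v=195+(y+.5)/4.7-.5
    p=ptz(K,T,u,v,z); print(n,p,own(p),'depthpt',pt(d,K,T,u,v))
for q in [(0,70),(0,-14),(0,-120),(0,-115)]: print(q,wld(*q))
# pin: points higher than 85 near disc
v,u=np.mgrid[0:420,0:560]; P=np.stack([u,v,np.ones_like(u)],-1)@np.linalg.inv(K).T*d[...,None]@T[:3,:3].T+T[:3,3]
m=(d>0)&(P[...,2]>66)&(P[...,2]<130)&(abs(P[...,0]-547)<110)&(abs(P[...,1]-69)<170)
for vv,uu in zip(*np.where(m&(P[...,2]>84))): print(uu,vv,P[vv,uu].round(0),own(P[vv,uu]))
E
```

```text
disc [523.9 143.6  76. ] [-0.6 67.9] depthpt [525.3 145.6  60.3]
pin [535.7 160.4 102. ] [15.5 80.5] depthpt [537.7 163.1  84. ]
pinbase? [534.6 167.4  76. ] [16.5 87.5] depthpt [532.1 163.8 100.1]
slot1 [498.9 162.8  76. ] [-19.   93.5] depthpt [500.1 165.3  58.1]
slot2 [556.7 127.3  76. ] [26.  42.7] depthpt [558.8 129.   59.5]
scrA [621.2 100.4  94. ] [79.9 -1.8] depthpt [624.2 101.7  78.5]
scrB [477.1 -15.2  94. ] [-91.7 -70.4] depthpt [477.2 -15.3  92.1]
crossT [597.7 -36.5  90. ] [  17.5 -125.9] depthpt [598.5 -36.8  85. ]
crossB [563.7 -45.9  90. ] [ -17.8 -125. ] depthpt [565.  -46.6  80.7]
shank1 [542.2  90.2  74. ] [ 1.3 11.4] depthpt [542.1  90.1  75.5]
shank2 [578.6 -31.9  74. ] [   0.5 -116. ] depthpt [578.6 -31.9  74.2]
(0, 70) [523.9 145.8]
(0, -14) [548.4  65.5]
(0, -120) [579.3 -35.9]
(0, -115) [577.8 -31.1]
251 222 [628. 106.  93.] [88.   1.7]
252 222 [628. 104.  93.] [87.5 -0.7]
253 222 [629. 101.  91.] [87.5 -3. ]
251 223 [626. 106.  93.] [85.6  2.2]
252 223 [626. 103.  94.] [84.9 -0.2]
253 223 [626. 101.  93.] [84.6 -2.6]
251 224 [624. 106.  89.] [83.8  2.7]
252 
[... 2401 characters left out ...]
04.] [18.3 83.8]
223 256 [538. 163. 100.] [18.5 81.9]
220 257 [535. 169. 102.] [17.2 89. ]
221 257 [535. 167. 101.] [16.8 86.8]
222 257 [535. 164. 102.] [16.3 84.4]
223 257 [536. 162.  99.] [16.2 82.4]
220 258 [532. 169. 102.] [14.9 89.5]
221 258 [533. 167.  99.] [14.8 87.4]
222 258 [533. 164. 100.] [14.2 85. ]
223 258 [534. 163.  91.] [15.  83.7]
294 288 [480. -12.  95.] [-88.3 -68.4]
295 288 [480. -15.  93.] [-88.7 -70.8]
296 288 [480. -17.  93.] [-89.1 -73.1]
294 289 [478. -13.  92.] [-90.4 -68. ]
295 289 [478. -15.  92.] [-90.9 -70.4]
296 289 [478. -17.  93.] [-91.4 -72.6]
294 290 [475. -13.  92.] [-92.7 -67.6]
295 290 [476. -15.  90.] [-93.1 -70. ]
296 290 [476. -17.  92.] [-93.6 -72.2]
```

Measurements agree with the given sizes:

| Item | Own-frame position (mm) | Note |
|---|---|---|
| Disc | about (0, 69) | |
| Pin | about (17, 86) | joint about 0.75 |
| Bar | about y -121 | straight |

I'll turn the disc clockwise to 0 by pushing the pin towards own -y with the shut fingers. First I move above own (21,110), jaws along own x.

```bash
python3 -m handwheel '[[0,[-272,0,-461],1.001],[0,[-272,0,-461],1.001],[0,[-272,0,-461],1.001],[0,[-272,0,-461],1.001],[0,[-272,0,-461],1.001],[0,[-272,0,-461],1.001],[0,[-272,0,-461],1.001],[0,[-272,0,-461],1.001],[0,[-272,0,-461],1.001],[0,[-272,0,-461],1.001],[0,[-272,0,-461],1.001],[0,[-272,0,-461],1.001]]'
python3 - <<'E'
from sh import *
s=robot.get_state(); print(s['time'],s['tool_pos'],own(s['tool_pos']),s['orientation'],s['force'],s['gripper_width'])
im,d,K,T=cam('wrist'); save(im,'w1.png',s=1.4); print(K,T)
E
```

```text
time: 1.3
tool_pos: [534.9, 187.8, 230.6]
orientation: [[0.958, 0.0, -0.287], [0.287, -0.001, 0.958], [-0.0, -1.0, -0.001]]
force: [-0.6, 0.4, -0.2]
gripper_width: 0.1
1.3 [534.9358197  187.7658215  230.59996031] [ 22.8 106.9] [[ 9.58059778e-01  2.26320682e-04 -2.86568336e-01]
 [ 2.86568383e-01 -1.30327693e-03  9.58058904e-01]
 [-1.56649358e-04 -9.99999125e-01 -1.31347356e-03]] [-0.61471407  0.40661471 -0.24050333] 0.09966753350001337
[[313.37067224   0.         278.84794514]
 [  0.         313.37067224 211.78970831]
 [  0.           0.           1.        ]] [[ 9.57768536e-01  2.73835811e-01  8.77119158e-02  5.12283043e+02]
 [ 2.87539968e-01 -9.12591257e-01 -2.90685335e-01  2.61661068e+02]
 [ 4.45073194e-04  3.03629949e-01 -9.52789933e-01  3.72165070e+02]
 [ 0.00000000e+00  0.00000000e+00  0.00000000e+00  1.00000000e+00]]
```

View pics/w1.png

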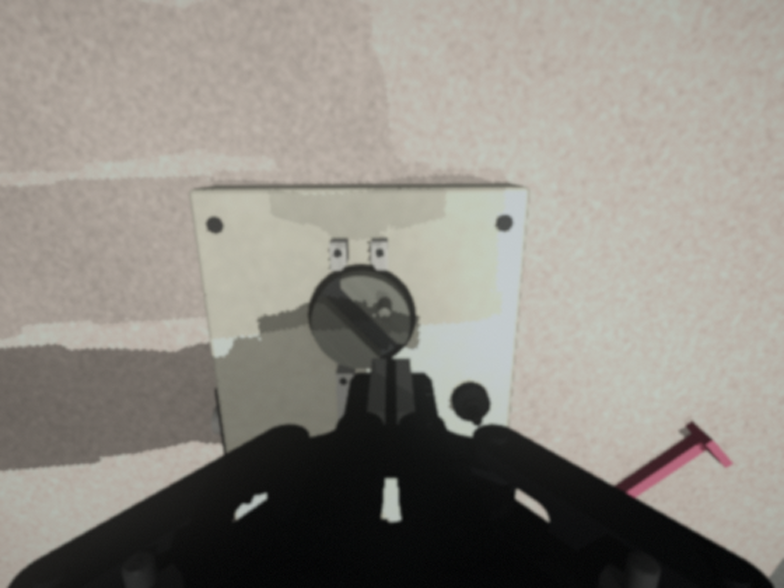

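The wrist view shows the disc at (362,317), the pin at about (383,304) and the keeper above it; image up is own +y. I'll check the positions against the first ones.

```bash
python3 - <<'E'
from sh import *
im,d,K,T=load('wrist')
for n,x,y,z in [('disc',362,318,76),('kL',338,253,76),('kR',379,253,76),('pin',382,303,102)]:
    p=ptz(K,T,x/1.4,y/1.4,z); print(n,p,own(p))
v,u=np.mgrid[0:420,0:560]; P=np.stack([u,v,np.ones_like(u)],-1)@np.linalg.inv(K).T*d[...,None]@T[:3,:3].T+T[:3,3]
m=(d>0)&(P[...,2]>92)&(P[...,2]<110)&(v<245)&(u>220)&(u<300); q=P[m]; print(len(q),[own(a).tolist()+[round(a[2])] for a in q][:40], own(np.median(q,0)))
m=(d>0)&(abs(P[...,2]-76)<5)&(u>200)&(u<310)&(v<250)&(np.hypot(u-258,v-227)<45);q=P[m]; r=cv2.minEnclosingCircle(q[:,:2].astype(np.float32)); print(r,own(np.array(r[0])))
save(im,'w1c.png',(210,165,310,270),5)
E
```

```text
disc [524.6 149.9  76. ] [ 1.9 73.7]
kL [496.1 191.   76. ] [-13.4 121.3]
kR [523.  199.1  76. ] [ 14.7 121.2]
pin [533.2 173.4 102. ] [16.9 93.7]
107 [[17.8, 90.8, 92], [16.0, 90.0, 93], [16.9, 90.6, 95], [17.9, 90.3, 94], [18.8, 90.6, 95], [19.7, 90.3, 94], [15.1, 90.0, 96], [16.0, 90.3, 96], [17.0, 90.7, 98], [17.9, 90.9, 98], [18.8, 90.5, 97], [19.8, 90.3, 97], [20.7, 89.4, 94], [14.1, 88.9, 95], [15.1, 89.9, 98], [16.1, 90.1, 99], [17.0, 90.7, 100], [17.9, 90.5, 100], [18.9, 90.5, 100], [19.8, 90.2, 99], [20.7, 89.8, 98], [21.6, 88.4, 94], [13.1, 87.4, 94], [14.2, 89.2, 99], [15.2, 89.3, 99], [16.1, 89.3, 99], [17.0, 89.7, 101], [17.9, 89.8, 101], [18.9, 89.7, 101], [19.8, 89.4, 100], [20.7, 89.6, 100], [21.6, 88.5, 97], [22.5, 87.0, 93], [13.2, 87.6, 97], [14.3, 88.7, 100], [15.2, 88.6, 100], [16.1, 88.7, 100], [17.0, 88.9, 101], [18.0, 89.2, 102], [18.9, 88.9, 101]] [17.8 87.2]
((519.89697265625, 154.56346130371094), 42.09633255004883) [-1.3 79.5]
```

View pics/w1c.png

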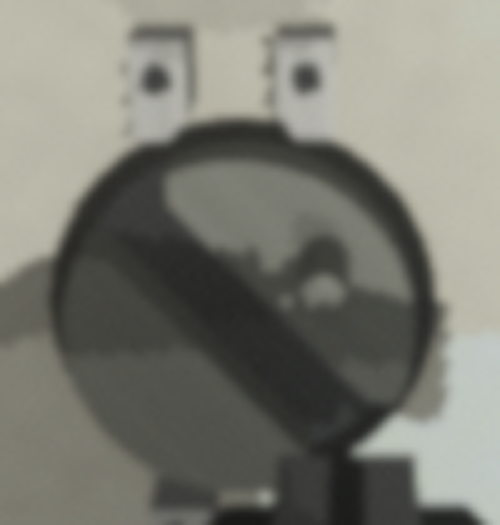

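Pin confirmed at own (17.7, 86.5) with its top at z 101. Now I descend in front of it.

```bash
python3 -m handwheel '[[0,[0,40,2],0],[0,[0,80,2],0],[0,[0,120,2],0],[0,[0,145,2],0],[0,[0,145,2],0],[0,[0,145,2],0]]'
python3 - <<'E'
from sh import *
s=robot.get_state(); print(own(s['tool_pos']))
E
```

```text
time: 1.95
tool_pos: [531.1, 193.8, 86.6]
orientation: [[0.956, -0.001, -0.293], [0.293, -0.0, 0.956], [-0.001, -1.0, 0.0]]
force: [0.1, -0.3, 1.3]
gripper_width: 0.1
[ 20.9 113.8]
```

```bash
python3 -m handwheel '[[0,[0,0,-5],0],[0,[0,0,-10],0],[0,[1,0,-13],0],[0,[1,0,-16],0],[0,[2,0,-19],0],[0,[2,0,-22],0],[0,[2,0,-24],0],[0,[2,0,-24],0]]'
python3 - <<'E'
from sh import *
s=robot.get_state(); print(own(s['tool_pos']))
im,d,K,T=cam('wrist'); save(im,'w2c.png',(190,150,350,300),4)
v,u=np.mgrid[0:420,0:560]; P=np.stack([u,v,np.ones_like(u)],-1)@np.linalg.inv(K).T*d[...,None]@T[:3,:3].T+T[:3,3]
E
```

```text
time: 2.75
tool_pos: [542.8, 171.9, 87.7]
orientation: [[0.956, 0.003, -0.292], [0.292, 0.003, 0.956], [0.004, -1.0, 0.002]]
force: [2.4, 4.5, -0.4]
gripper_width: 0.0
[25.7 89.5]
```

View pics/w2c.png

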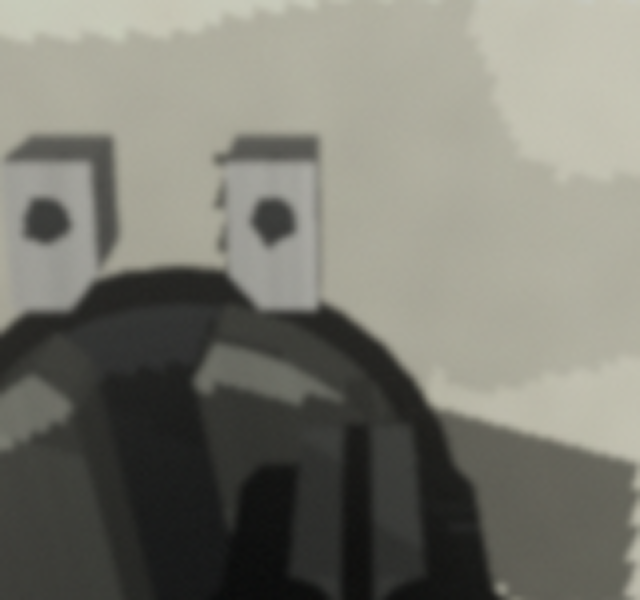

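The slot is now nearly in line; its edges run (195,380)-(235,560) and (100,375)-(150,600) in the crop. I'll work out the remaining angle.

```bash
python3 - <<'E'
from sh import *
im,d,K,T=load('wrist')
w=lambda x,y:own(ptz(K,T,190+x/4,150+y/4,76))
for e in [((195,385),(232,545)),((103,385),(150,595)),((92,265),(92,265)),((48,220),(272,220))]:
    a,b=w(*e[0]),w(*e[1]); print(a,b,np.arctan2(*(a-b)) )
E
```

```text
[ 4.1 98.7] [ 8.3 74.6] -0.17254101587440798
[-8.2 98.7] [-3.4 66.6] -0.148432909250095
[ -8.6 115.6] [ -8.6 115.6] 0.0
[-13.8 121.5] [ 14.8 121.5] -1.5707963267948966
```

About 0.16 rad remains, which is 3.8 mm at the pin and agrees with the fingertip position. Push 4 mm more, back off and rise.

```bash
python3 -m handwheel '[[0,[0,0,-2],0],[0,[0,0,-4],0],[0,[0,0,-4],0],[0,[0,0,-4],0]]'
python3 -m handwheel '[[0,[0,0,8],0],[0,[0,0,16],0],[0,[0,-40,16],0],[0,[0,-70,16],0],[0,[0,-70,10],0],[0,[0,-70,10],0]]'
python3 - <<'E'
from sh import *
s=robot.get_state(); print(own(s['tool_pos']))
im,d,K,T=cam('wrist'); save(im,'w3c.png',(190,150,350,290),4)
E
```

```text
time: 3.2
tool_pos: [542.7, 167.0, 86.9]
orientation: [[0.957, 0.001, -0.292], [0.292, 0.001, 0.957], [0.001, -1.0, 0.0]]
force: [-0.3, 3.7, 1.7]
gripper_width: 0.2
time: 3.8
tool_pos: [539.2, 176.3, 156.7]
orientation: [[0.957, 0.001, -0.292], [0.292, -0.0, 0.957], [0.001, -1.0, -0.001]]
force: [0.4, 0.4, -0.2]
gripper_width: -0.3
[23.6 94.7]
```

View pics/w3c.png

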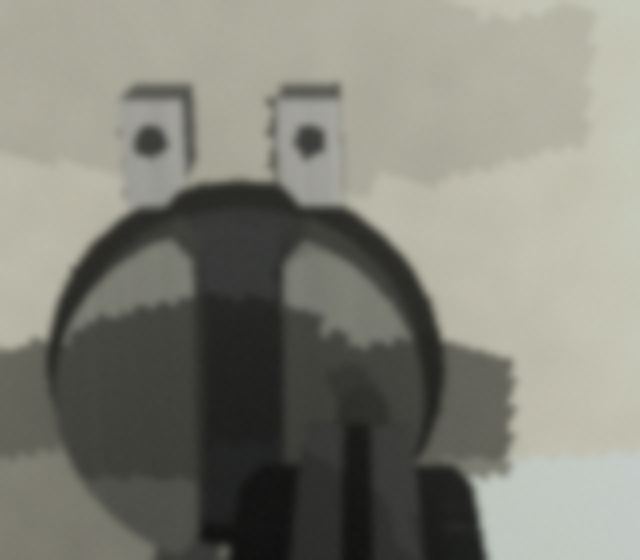

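The slot edges are now vertical, parallel to the keeper, so alignment is about 0.01 rad. Next I go behind the bar, over everything at z of about 157.

```bash
python3 -m handwheel '[[0,[-5,-5,-50],0],[0,[-10,-5,-100],0],[0,[-15,-5,-150],0],[0,[-20,-5,-200],0],[0,[-23,-5,-250],0],[0,[-23,-5,-254],0],[0,[-23,-5,-254],0],[0,[-23,-5,-254],0]]'
python3 - <<'E'
from sh import *
s=robot.get_state(); print(own(s['tool_pos']))
im,d,K,T=cam('wrist'); save(im,'w4.png',(130,60,430,285),2.6)
v,u=np.mgrid[0:420,0:560]; P=np.stack([u,v,np.ones_like(u)],-1)@np.linalg.inv(K).T*d[...,None]@T[:3,:3].T+T[:3,3]
Q=(P[...,:2]-O)@np.array([ex,ey]).T
m=(d>0)&(abs(P[...,2]-88)<5)&(Q[...,1]<-100)&(Q[...,1]>-150)&(abs(Q[...,0])<35); q=Q[m]; print(len(q),q.min(0),q.max(0),np.median(q,0))
E
```

```text
time: 4.65
tool_pos: [590.1, -72.2, 160.1]
orientation: [[0.956, -0.002, -0.292], [0.292, 0.001, 0.956], [-0.002, -1.0, 0.002]]
force: [-0.4, -0.1, -0.5]
gripper_width: 0.1
[  -0.2 -157.8]
663 [ -17.44828804 -130.35858844] [  18.16704745 -122.39979497] [ 7.39589458e-02 -1.25842715e+02]
```

View pics/w4.png

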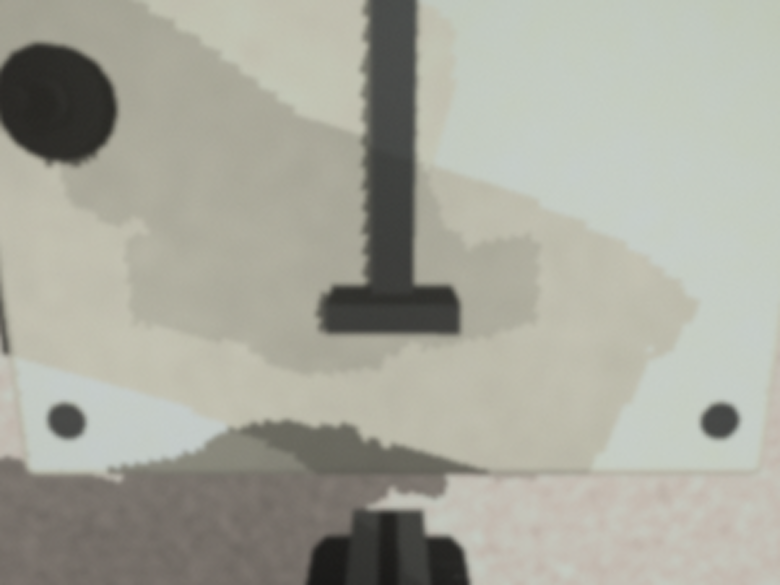

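The fingers sit centred behind the cross-piece (x 0.1, rear face -130). Descend to z 67 and push in stages.

```bash
python3 -m handwheel '[[0,[0,40,0],0],[0,[0,75,0],0],[0,[0,92,0],0],[0,[0,92,0],0],[0,[0,92,6],0],[0,[0,92,12],0],[0,[0,92,18],0],[0,[0,92,24],0],[0,[0,92,30],0],[0,[0,92,36],0]]'
python3 -m handwheel '[[0,[0,0,6],0],[0,[0,0,12],0],[0,[0,0,18],0],[0,[0,0,24],0],[0,[0,0,30],0],[0,[0,0,36],0],[0,[0,0,42],0]]'
python3 - <<'E'
from sh import *
s=robot.get_state(); print(own(s['tool_pos']))
im,d,K,T=cam('wrist'); save(im,'w5.png',(130,30,430,255),2.6)
E
```

```text
time: 5.7
tool_pos: [581.2, -38.7, 70.0]
orientation: [[0.957, 0.002, -0.291], [0.291, -0.001, 0.957], [0.001, -1.0, -0.001]]
force: [0.9, -2.2, 3.4]
gripper_width: 0.2
time: 6.4
tool_pos: [568.3, 1.8, 69.3]
orientation: [[0.957, 0.0, -0.292], [0.292, -0.0, 0.957], [-0.0, -1.0, -0.0]]
force: [0.9, -3.0, 1.9]
gripper_width: 0.1
[  0.5 -80.7]
```

View pics/w5.png

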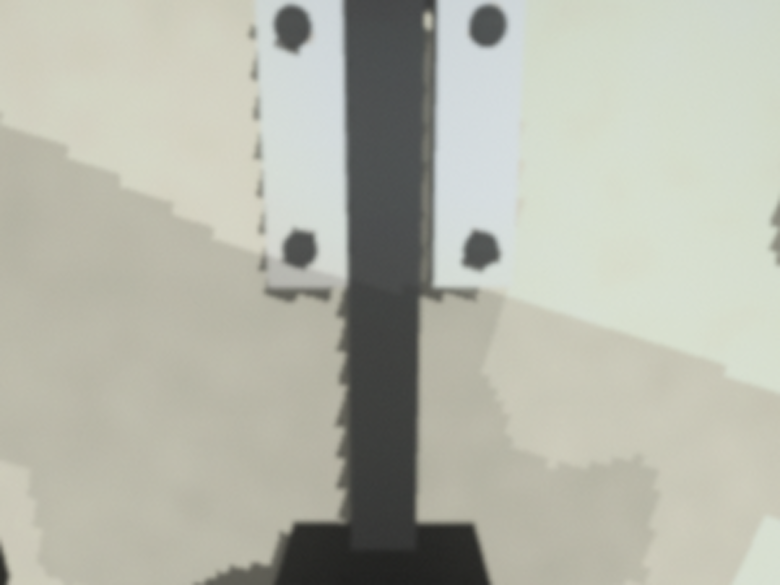

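The bar is sliding straight in the guide with a push of about 3 N and roughly 48 mm to go. Continue.

```bash
python3 -m handwheel '[[0,[0,0,5],0],[0,[0,0,10],0],[0,[0,0,15],0],[0,[0,0,20],0],[0,[0,0,25],0],[0,[0,0,30],0],[0,[0,0,35],0],[0,[0,0,38],0]]'
python3 -m handwheel '[[0,[0,0,3],0],[0,[0,0,6],0],[0,[0,0,8],0],[0,[0,0,8],0]]'
python3 - <<'E'
from sh import *
s=robot.get_state(); print(own(s['tool_pos']))
E
```

```text
time: 7.25
tool_pos: [557.1, 38.3, 69.2]
orientation: [[0.956, -0.0, -0.292], [0.292, 0.0, 0.956], [-0.0, -1.0, 0.0]]
force: [1.1, -1.7, 0.1]
gripper_width: -0.3
time: 7.65
tool_pos: [554.7, 45.8, 69.2]
orientation: [[0.956, -0.001, -0.292], [0.292, 0.001, 0.956], [-0.0, -1.0, 0.001]]
force: [-0.3, -0.4, 0.7]
gripper_width: -0.3
[  0.3 -34.7]
```

```bash
python3 -m handwheel '[[0,[0,0,1],0],[0,[0,0,2],0],[0,[0,0,3],0],[0,[0,0,3],0]]'
```

```text
time: 8.05
tool_pos: [554.3, 46.8, 69.3]
orientation: [[0.957, 0.0, -0.291], [0.291, -0.003, 0.957], [-0.001, -1.0, -0.003]]
force: [2.1, -6.7, -0.6]
gripper_width: -0.5
```

It moved 1 mm for 3 mm commanded, which suggests a stop. A bit more push to confirm, then retreat and look.

```bash
python3 -m handwheel '[[0,[0,0,2],0],[0,[0,0,3],0],[0,[0,0,3],0]]'
python3 -m handwheel '[[0,[0,0,-8],0],[0,[0,0,-20],0],[0,[0,-40,-26],0],[0,[0,-85,-26],0],[0,[0,-110,-6],0],[0,[0,-110,20],0],[0,[0,-110,20],0],[0,[0,-110,20],0]]'
python3 - <<'E'
from sh import *
s=robot.get_state(); print(own(s['tool_pos']),s['force'])
im,d,K,T=cam('wrist'); save(im,'w6.png',(130,60,430,300),2.5)
v,u=np.mgrid[0:420,0:560]; P=np.stack([u,v,np.ones_like(u)],-1)@np.linalg.inv(K).T*d[...,None]@T[:3,:3].T+T[:3,3]
Q=(P[...,:2]-O)@np.array([ex,ey]).T
m=(d>0)&(abs(P[...,2]-88)<5)&(Q[...,1]<0)&(Q[...,1]>-45)&(abs(Q[...,0])<35); q=Q[m]; print(len(q),q.min(0),q.max(0),np.median(q,0))
E
```

```text
time: 8.35
tool_pos: [554.3, 46.8, 69.4]
orientation: [[0.957, 0.002, -0.289], [0.289, -0.009, 0.957], [-0.001, -1.0, -0.009]]
force: [4.2, -16.0, -1.3]
gripper_width: 0.2
time: 9.15
tool_pos: [547.2, 70.4, 179.2]
orientation: [[0.956, -0.0, -0.293], [0.293, 0.0, 0.956], [-0.0, -1.0, 0.0]]
force: [-0.3, 0.4, 1.7]
gripper_width: 0.3
[ 0.3 -9. ] [-0.25150446  0.37794807  1.7101802 ]
541 [-18.31272647 -22.71509725] [ 16.87179623 -14.07371506] [ -0.72536655 -17.60281295]
```

View pics/w6.png

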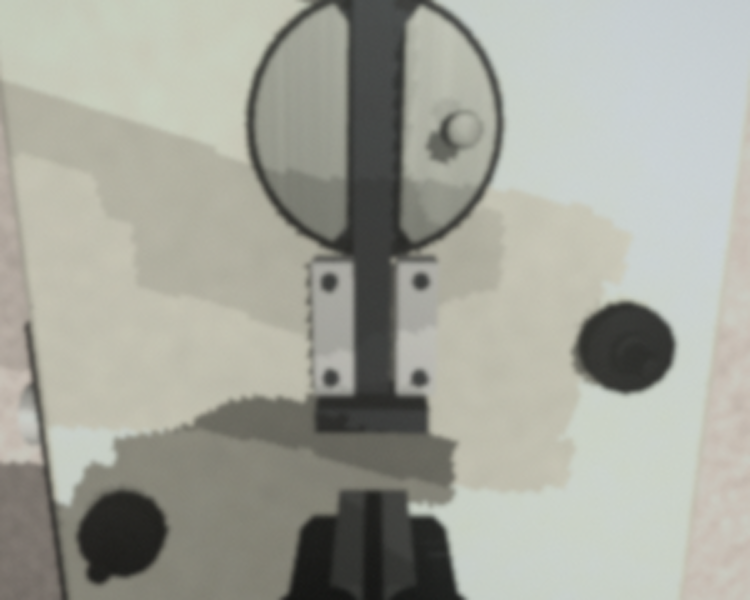

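The cross-piece is flush against the guide, the bar runs through the aligned slot, the screws stand, and the robot is clear.

```bash
python3 -c "
from cell import robot
print(robot.hand_in())"
```

```text
the job is handed in; nothing more can be done
None
```

The shaker's drive is locked and the job is handed in; hand-in gives no verdict, so the checks below are my own.

**What I did:** With the shut fingertips I turned the disc by its pin from about 0.75 rad to about 0. I then pushed the dark steel T-bar along the guide and through the slot until it stopped. The pink look-alike stayed untouched.

**Last checks:**
- **Bar home:** The last push rose to 16 N with no further travel. The wrist depth image put the cross-piece's front face at own y of about -14 mm, its middle about 0.7 mm off the guide's line.
- **Disc in line:** The slot edges were parallel to the keeper before the push. Afterwards the bar lay straight through the slot.
- **Surroundings:** Both screws were standing. The jar and the tube rack were not in the last picture, but the arm did not go near them low down.
- **Clear of everything:** The arm was at 179 mm, touching nothing, about 9.2 s into the run.

**Not seen:** The nose in the keeper was outside the last picture; I infer it from the cross-piece being home.

**Disagreement:** The wrist camera's first view put the disc centre about 5 mm farther along own y than the top camera did. The shaker outline put it in between, and that is what I used.

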